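# Sort stoppers, salt jars and a spoon into their card trays

### The arm

A 6-joint arm with a two-finger parallel gripper is mounted at the origin on the work surface; the furniture and walls round the work are solid. World frame = base frame: x ahead of the robot, y to its left, z up, the work surface at z = 0. Lengths are in m, angles in rad, forces in N, time in s.
With the tool pointing down it reaches from about 0.425 to 0.95 m from the base axis. Payload 3.5 kg.
Tool frame: the origin (TCP) lies midway between the tips of the shut fingers; the grasp point (between the pads) lies 19 mm behind it (ctrl.hold_point_z is the distance from the TCP to the grasp point, in m); z points along the fingers, y is the line along which they close (so a half turn about z gives the same grasp; the last joint's range is limited). The gripper opens to 85 mm and grips with 20 to 120 N. Pads are 22 mm wide; open, the fingers measure 114 mm over their backs; the gripper's body (76 mm by 85 mm) begins 54 mm behind the grasp point. The pads swing forward as they close: fully open they stand 13 mm farther back than shut.
Start: joints at [-1.295, 0.286, 1.577, -0, 1.279, -0.15], TCP at [0.279, -0.615, 0.231] pointing down, gripper open.
Joint ranges: [-2.77, 2.77], [-0.9, 2.22], [0.21, 2.48], [-1.53, 4.67], [0.24, 2.81], [-2.84, 2.84]. Speed limits (rad/s): [2.79, 2.79, 3.14, 3.14, 3.14, 3.14].

### API

Orientations are given as a unit quaternion [x, y, z, w].
In Python, from plant import readout, cams, sign_off, ctrl gives the robot as it stands. The module is installed in compiled form; this text tells all that it offers.
- The arm moves only by the tool step_arm, never from a script. Its argument "increments" is a list of rows, each a list of 2 entries, a list of its own where there are three numbers: the shift along the world's x, y, z in mm, then the turn, a rotation vector about the world's x, y, z in rad. In form: [[[x, y, z], [rx, ry, rz]], ...]. A call has 1 to 8 rows; each row shifts and turns the commanded pose from where the row before left it; what a row does not reach is not made up. A row lasts 1/12 s, in which the tool goes at most 41.7 mm and 7.16 degrees, less where a joint would pass 70% of its speed; a pose out of reach is approached as far as the arm can. A call is refused whole if a number of a shift passes 41.7 or a number of a turn 0.125, either way. A call with a gripper value outside its range is refused whole. "fingers" is the opening, from -1 (shut) to 1 (fully open), set as the call begins (left out, the last holds). The fingers move at their own pace and stop on an object; "grip_force" is the grip in N (left out, the last holds). Time passes only in rows, so rows that do not move let the fingers close. It gives the time, the measured TCP pose, the force, the opening and the grip force at its end, in the units of the state.
- readout.get_state(): the state, without advancing time (a new reading comes with each control period).
- cams.read_camera(name): name is "scene" or "top" or "wrist"; returns the picture (480x640x3 uint8, red, green, blue); there is no depth.
- cams.get_calibration(name): a dict with "fx", "fy", "cx", "cy" (pixels), "eye" and "rotation" of the camera in the world; the wrist camera has in their place "T_tool_cam" (4x4, takes a point from camera to tool coordinates, whose origin is the TCP and whose axes are the flange's). Camera axes: x right, y up, looking along -z (the intrinsics and any distortion apply to the point x, -y, -z); pixel columns grow to the right and rows downward; lengths in m; the calibration is good to about 2 mm. A picture is of the moment at which its call begins: read the wrist's pose just before it. get_calibration takes no time and is no camera call.
- sign_off(): hands the job in; it is judged then, once.
The state is a dict: "time": time; "qpos": joint angles; "dq": joint speeds; "joint_efforts": joint torques, N m; "eef_pos": TCP position; "tcp_rot": TCP orientation; "contact_force": force on the tool from outside, world axes, zero at the start; "wrist_torque": the same for the moment, N m; "opening": opening from 0.0 (shut) to 1.0 (fully open); "finger_force": force on a finger pad.
Only numpy, scipy, OpenCV 4.12 (cv2) and the standard library are available. Lean on these libraries where they do the work, as an engineer would, in place of code of your own. Each camera call takes 0.05 s, during which the arm holds its last target. There are 200 camera calls.

### The job

Sort the five loose pieces in front of the trays into the three card trays, each into the tray that holds a sample of its own kind: the two ball stoppers and the two salt jars stood upright on the tray floor, the spoon laid flat on the tray floor beside its sample. Leave the letter holder and the bird standing where they are.

Things in the scene. Friction and masses are not known exactly. Their poses are not given: they have to be found in the camera images.
- tray_stoppers: Open brown card tray, 125 (its x) x 200 (its y) x 43 mm high, walls and floor 2 mm, fixed to the table; like the other two but for its sample. Origin: centre of its underside; z up. Its sample, fixed in it, is a ball stopper (33 mm across, 45 mm high) standing at x = 0, y = +72 mm; the rest of the floor is free.
- tray_jars: Open brown card tray, 125 (its x) x 200 (its y) x 43 mm high, walls and floor 2 mm, fixed to the table; like the other two but for its sample. Origin: centre of its underside; z up. Its sample, fixed in it, is a salt jar (44 mm across, 66 mm high) standing at x = 0, y = +70 mm; the rest of the floor is free.
- tray_spoons: Open brown card tray, 125 (its x) x 200 (its y) x 43 mm high, walls and floor 2 mm, fixed to the table; like the other two but for its sample. Origin: centre of its underside; z up. Its sample, fixed in it, is a spoon (136 mm long, 30 mm wide at the bowl) lying along y at x = +36 mm; the floor from x = +15 mm to x = -60 mm is free.
- stopper_a: A loose plated bottle stopper, a ball of 33 mm diameter on a small round foot, 45 mm high, about 50 g, standing upright. Origin: centre of its foot; z up. The ball is widest about 28 mm above the foot; pinch it there, from any side.
- stopper_b: A loose plated bottle stopper, a ball of 33 mm diameter on a small round foot, 45 mm high, about 50 g, standing upright. Origin: centre of its foot; z up. The ball is widest about 28 mm above the foot; pinch it there, from any side.
- salt_jar_a: A loose glass salt jar with a domed cap, round, 44 mm in diameter and 66 mm high, about 90 g, standing upright. Origin: centre of its underside; z up. Grip it round the body, 25 to 45 mm up, from any side.
- salt_jar_b: A loose glass salt jar with a domed cap, round, 44 mm in diameter and 66 mm high, about 90 g, standing upright. Origin: centre of its underside; z up. Grip it round the body, 25 to 45 mm up, from any side.
- spoon: Loose spoon with a straight cream handle and a metal bowl, lying flat, bowl up: 136 mm long (its x), 30 mm wide at the bowl, 11 mm high, about 35 g. Origin: middle of its length, on its underside; bowl toward +x (from x = +25 mm on), handle toward -x; z up. The handle is about 10 mm wide and 6 mm thick at the origin; pinch it there, across its y.
- letter_holder: Bystander: a loose cast letter holder of two pierced upright walls on a base, 55 x 78 mm and 68 mm high, standing beside the pieces. Origin: centre of its underside; z up. Not to be moved.
- bird: Bystander: a loose cast bird on a square plinth, 52 x 77 mm and 55 mm high, standing beside the pieces. Origin: centre of its outline, at its underside; z up. Not to be moved.
There are look-alikes about, which are no part of the job. Leave any green or orange look-alike of the stopper_b alone. Leave any blue look-alike of the stopper_a alone.

How it is judged:
At the end, for the whole second after the job is handed in: Stoppers, jars and spoon each lie within the walls of the tray with their own sample, released, at rest: stoppers and jars upright (0.15 rad), underside under 8 mm above the tray's; spoon flat (0.15 rad), under 6 mm above it, within 45 mm of mid-length. Holder and bird stand (x of stopper_a in the frame of tray_stoppers between -0.055 and 0.055 m and y of stopper_a in the frame of tray_stoppers between -0.09 and 0.09 m and z of stopper_a in the frame of tray_stoppers between -0.003 and 0.008 m and angle between each of stopper_a, stopper_b, salt_jar_a, salt_jar_b, spoon's own z axis and vertical below 0.15 rad and linear speed of each of stopper_a, stopper_b, salt_jar_a, salt_jar_b, spoon below 0.03 m/s and angular speed of each of stopper_a, stopper_b, salt_jar_a, salt_jar_b, spoon below 0.5 rad/s and x of stopper_b in the frame of tray_stoppers between -0.055 and 0.055 m and y of stopper_b in the frame of tray_stoppers between -0.09 and 0.09 m and z of stopper_b in the frame of tray_stoppers between -0.003 and 0.008 m and x of salt_jar_a in the frame of tray_jars between -0.055 and 0.055 m and y of salt_jar_a in the frame of tray_jars between -0.09 and 0.09 m and z of salt_jar_a in the frame of tray_jars between -0.003 and 0.008 m and x of salt_jar_b in the frame of tray_jars between -0.055 and 0.055 m and y of salt_jar_b in the frame of tray_jars between -0.09 and 0.09 m and z of salt_jar_b in the frame of tray_jars between -0.003 and 0.008 m and x of spoon in the frame of tray_spoons between -0.055 and 0.055 m and y of spoon in the frame of tray_spoons between -0.045 and 0.045 m and z of spoon in the frame of tray_spoons between -0.003 and 0.006 m); the robot touches nothing.
It fails at once if the letter holder is shifted by more than 20 mm or tipped (distance of letter_holder from where it was at the start of the episode above 0.02 m or angle between letter_holder's own z axis and vertical above 0.4 rad).
It fails at once if the bird is shifted by more than 20 mm or tipped (distance of bird from where it was at the start of the episode above 0.02 m or angle between bird's own z axis and vertical above 0.4 rad).
It also fails if it takes over 122 s, if anything falls off the work surface, if the arm or the gripper's body presses on something with over 40 N, if the wrist force passes 120 N, or if a joint passes its speed limit or range.

## Working session

There is one attempt and no reset: what is moved stays moved. The work goes in short steps, Python scripts to look and compute and a tool call to move; the robot and the scene stay as the last step left them, time stands still between calls to the robot, and variables do not carry over. Pictures are saved under pics/ and viewed, at most 14 in all, crops included, and the job is handed in when it is done.

Besides the shell and the picture viewer there is one more tool, called after ">>>" as a command line: name --argument value ..., lists and objects as JSON in quotes. step_arm: Moves the arm, as the interface text tells. Its arguments: {"type":"object","properties":{"increments":{"type":"array","items":{"type":"array"}},"fingers":{"type":"number"},"grip_force":{"type":"number"}},"required":["increments"]}

```bash
mkdir -p pics; python3 - <<'E'
from plant import readout,cams,ctrl
import cv2
print(readout.get_state())
for n in("top","scene"):
    cv2.imwrite(f"pics/{n}0.png",cams.read_camera(n)[:,:,::-1]); print(n,cams.get_calibration(n))
print(cams.get_calibration("wrist"),ctrl.hold_point_z)
E
```

```text
{'time': 0.0, 'qpos': array([-1.29504373e+00,  2.87186744e-01,  1.57819027e+00,  1.59895442e-05,
        1.27860972e+00, -1.49999337e-01]), 'dq': array([ 0.00038572,  0.00140483,  0.00010377,  0.00227892, -0.00070138,
       -0.00043286]), 'joint_efforts': array([-3.06731763e-04, -4.05980015e+01, -2.92625570e+01, -1.05786808e-04,
        5.87051909e-03,  8.19733913e-06]), 'eef_pos': array([ 0.2786267 , -0.61408087,  0.22992595]), 'tcp_rot': array([ 9.77427135e-01,  2.11269406e-01, -6.75781753e-05, -1.19515476e-03]), 'contact_force': array([ 0.80325316,  0.68656943, -0.2221713 ]), 'wrist_torque': array([-0.01433961,  0.02920105, -0.01778835]), 'finger_force': 0.0, 'opening': 0.9995671580398031}
top {'fx': 562.3625521503532, 'fy': 562.3625521503532, 'cx': 319.6497194069165, 'cy': 230.9612820457475, 'eye': array([ 0.30415313, -0.00951299,  1.17128524]), 'rotation': array([ 0.05461206, -0.05332949, -0.70383702,  0.7062485 ])}
scene {'fx': 467.1153890221717, 'fy': 467.1153890221717, 'cx': 321.03651464906886, 'cy': 240.11086543689765, 'eye': array([-0.12470513,  0.27492873,  0.64729682]), 'rotation': array([-0.2208724 ,  0.34254036,  0.77030026, -0.49042735])}
{'fx': 346.26994523280115, 'fy': 346.26994523280115, 'cx': 317.20093717986856, 'cy': 235.57989345715785, 'T_tool_cam': array([[ 3.82980630e-04,  9.51651879e-01,  3.07178376e-01,
         7.88879899e-02],
       [ 9.99999863e-01, -4.73947003e-04,  2.21538961e-04,
         5.01899127e-04],
       [ 3.56414240e-04,  3.07178249e-01, -9.51651930e-01,
        -1.42425876e-01],
       [ 0.00000000e+00,  0.00000000e+00,  0.00000000e+00,
         1.00000000e+00]])} 0.0187
```

View pics/top0.png

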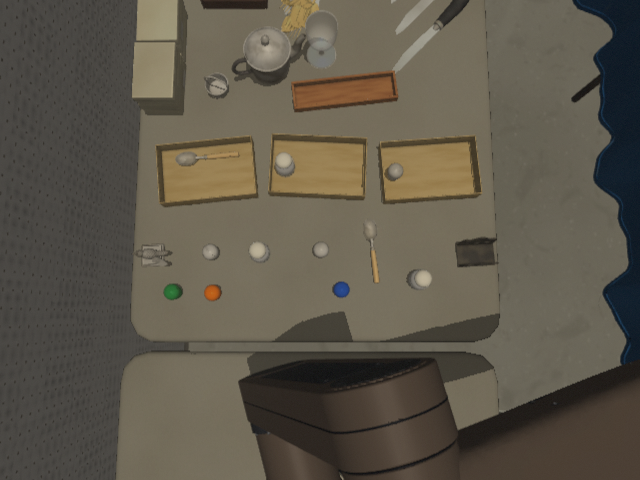

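View pics/scene0.png

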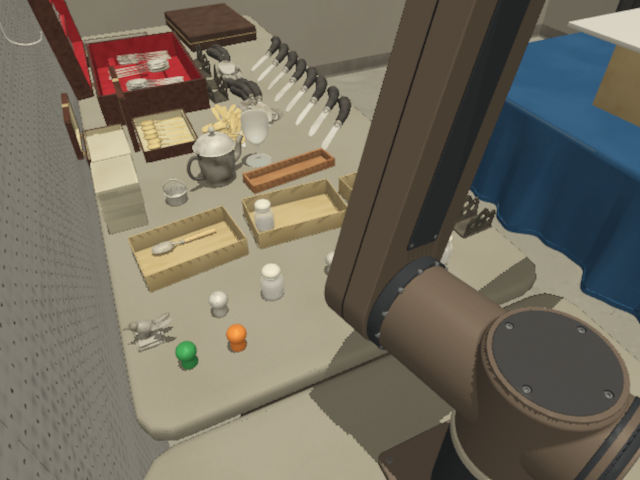

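Top view: grey stoppers at (211,252) and (320,250), jars at (259,252) and (421,279), and the spoon at (372,250). The look-alikes to leave are green (173,292), orange (213,293) and blue (341,289). Trays left to right are spoons, jars, stoppers, with the bird at (153,255) and the holder at (475,252). I'll measure them and confirm in one enlarged crop.

```bash
cat > h.py <<'E'
import numpy as np,cv2
from scipy.spatial.transform import Rotation as R
from plant import readout,cams
def pose(name,st=None):
    c=cams.get_calibration(name)
    if name!="wrist": return c,np.array(c["eye"]),R.from_quat(c["rotation"]).as_matrix()
    st=st or readout.get_state(); T=np.eye(4);T[:3,:3]=R.from_quat(st["tcp_rot"]).as_matrix();T[:3,3]=st["eef_pos"]
    T=T@c["T_tool_cam"]; return c,T[:3,3],T[:3,:3]
def cast(P,u,v,z):
    c,e,M=P; d=M@np.array([(u-c["cx"])/c["fx"],-(v-c["cy"])/c["fy"],-1]); return e+d*(z-e[2])/d[2]
def proj(P,X):
    c,e,M=P; p=M.T@(np.array(X)-e); return c["cx"]+c["fx"]*p[0]/-p[2],c["cy"]-c["fy"]*p[1]/-p[2]
E
python3 - <<'E'
from h import *
im=cv2.imread("pics/top0.png");P=pose("top")
hsv=cv2.cvtColor(im,cv2.COLOR_BGR2HSV)
rois={"sA":(198,238,225,266,.028),"sB":(308,238,334,262,.028),"jA":(245,237,275,267,.06),"jB":(405,262,437,294,.06),"spoon":(360,218,385,286,.005),"holder":(452,230,500,270,.03),"bird":(133,240,175,270,.03)}
for k,(a,b,c,d,z) in rois.items():
    roi=im[b:d,a:c].astype(float); bg=np.median(np.vstack([roi[0],roi[-1],roi[:,0],roi[:,-1]]),0)
    g=roi.mean(2)-bg.mean()
    for t in ((12,60) if k[0]=='j' else (25,) if k[0]=='s' and k!='spoon' else (15,)):
        m=((g>t)|(np.ptp(roi-bg,axis=2)>18)).astype(np.uint8) if k in("spoon",) else (g>t).astype(np.uint8)
        if k in("holder","bird"): m=(abs(g)>15).astype(np.uint8)
        cs=cv2.findContours(m,0,1)[0]; cc=max(cs,key=cv2.contourArea)
        (x,y),r=cv2.minEnclosingCircle(cc); bx=cv2.boundingRect(cc); mm=cv2.minAreaRect(cc)
        u,v=x+a,y+b; print(k,t,"circ",round(u,1),round(v,1),round(r,1),"rect",np.round(mm[0]+np.array([a,b]),1),np.round(mm[1],1),round(mm[2],1),"xyz",np.round(cast(P,u,v,z),4))
for n,q in {"T_sp":[(157,146),(254,137),(257,190),(163,205)],"T_j":[(272,135),(366,138),(365,198),(270,195)],"T_st":[(379,141),(474,136),(480,193),(383,202)]}.items():
    q=np.array([cast(P,*p,.043) for p in q]); print(n,np.round(q[:,:2],3).tolist(),"c",q.mean(0).round(4),"sides",np.linalg.norm(q-np.roll(q,-1,0),axis=1).round(3))
cv2.imwrite("pics/c1.png",cv2.resize(im[125:310,130:500],None,fx=2.16,fy=2.16,interpolation=cv2.INTER_CUBIC))
E
```

```text
sA 25 circ 209.3 251.6 5.9 rect [209.5 251.5] [ 9.9 11.3] 45.0 xyz [0.4368 0.2184 0.028 ]
sB 25 circ 321.0 249.3 5.7 rect [321. 249.] [10. 10.] 0.0 xyz [ 0.4422 -0.01    0.028 ]
jA 12 circ 258.0 250.3 9.7 rect [257.8 250.8] [19.1 15.6] 45.0 xyz [0.4359 0.1152 0.06  ]
jA 60 circ 257.5 250.5 3.8 rect [257.5 250.5] [7. 7.] 90.0 xyz [0.4356 0.1163 0.06  ]
jB 12 circ 421.7 278.6 9.6 rect [422.3 279.2] [16.3 18.4] 45.0 xyz [ 0.3808 -0.209   0.06  ]
jB 60 circ 423.6 278.6 4.8 rect [423.8 278.8] [9.2 8.5] 45.0 xyz [ 0.3809 -0.2126  0.06  ]
spoon 15 circ 375.0 265.0 17.3 rect [374.5 265.1] [34.5  5.3] 83.7 xyz [ 0.4126 -0.1224  0.005 ]
holder 15 circ 477.8 251.0 25.6 rect [476.3 251.2] [35.  42.6] 88.0 xyz [ 0.4396 -0.3301  0.03  ]
bird 15 circ 160.0 255.0 12.4 rect [160.2 255.5] [ 5.3 24.5] 68.7 xyz [0.4292 0.3185 0.03  ]
T_sp [[0.656, 0.332], [0.676, 0.13], [0.563, 0.122], [0.531, 0.313]] c [0.6061 0.2243 0.043 ] sides [0.202 0.113 0.194 0.126]
T_j [[0.68, 0.093], [0.674, -0.103], [0.547, -0.1], [0.552, 0.095]] c [ 0.6132 -0.0037  0.043 ] sides [0.196 0.128 0.195 0.128]
T_st [[0.668, -0.13], [0.679, -0.328], [0.558, -0.336], [0.538, -0.137]] c [ 0.6107 -0.2325  0.043 ] sides [0.198 0.122 0.2   0.13 ]
```

View pics/c1.png

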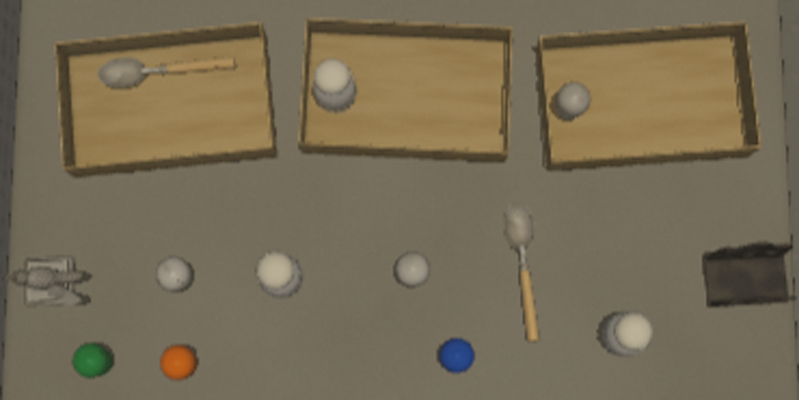

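The crop confirms the two plain grey stoppers, two white-capped jars and the spoon; the look-alikes are green, orange and blue. I'll start with the jar at the right, closing along world x.

>>> step_arm --increments '[[[8,33.6,-3],[0,0,0.0955]],[[8,33.6,-3],[0,0,0.0955]],[[8,33.6,-3],[0,0,0.0955]],[[8,33.6,-3],[0,0,0.0955]],[[8,33.6,-3],[0,0,0.0955]],[[8,33.6,-3],[0,0,0.0955]],[[8,33.6,-3],[0,0,0.0955]],[[8,33.6,-3],[0,0,0.0955]]]' --fingers 1 --grip_force 30

```text
time: 0.77
eef_pos: [0.3427, -0.344, 0.2066]
tcp_rot: [0.827, 0.562, 0.0, -0.0]
contact_force: [0.8, 1.4, 0.8]
opening: 1.003
finger_force: 0.0
```

>>> step_arm --increments '[[[8,33.6,-3],[0,0,0.0955]],[[8,33.6,-3],[0,0,0.0955]],[[8,33.6,-3],[0,0,0.0955]],[[8,33.6,-3],[0,0,0.0955]],[[5,0,0],[0,0,0]],[[0,0,0],[0,0,0]]]'

```text
time: 1.27
eef_pos: [0.3802, -0.2099, 0.1949]
tcp_rot: [0.706, 0.709, -0.0, -0.0]
contact_force: [0.4, -0.1, -0.2]
opening: 0.998
finger_force: 0.0
```

```bash
python3 - <<'E'
from h import *
st=readout.get_state();P=pose("wrist",st);im=cams.read_camera("wrist")[:,:,::-1].copy()
M=R.from_quat(st["tcp_rot"]).as_matrix();print(st["eef_pos"],M.round(3).tolist(),st["opening"])
for X in((.381,-.2107,.066),(.381,-.2107,0)):
    p=proj(P,X);print(p);cv2.circle(im,(int(p[0]),int(p[1])),4,(0,0,255),1)
cv2.imwrite("pics/w1.png",im)
T=pose("top")
for n,q in {"T_sp":[(156.4,145.8),(251.8,136.6),(257.3,196.8),(161.5,204.6)],"T_j":[(272.4,134.7),(366.6,139),(365,198.5),(269,194.5)],"T_st":[(380,142.1),(475.8,136.6),(480.9,193.5),(383.7,201.9)]}.items():
    q=np.array([cast(T,*p,.043) for p in q]); d=(q[0]+q[3]-q[1]-q[2])/2;print(n,"c",q.mean(0).round(4),"sides",np.linalg.norm(q-np.roll(q,-1,0),axis=1).round(3),"yaw",round(np.arctan2(-d[0],d[1]),3))
a=cast(T,369.8,220.4,.005);b=cast(T,376.3,281.9,.004);print("spoon",a,b,np.linalg.norm(a-b),(a+b)/2,np.arctan2(a[1]-b[1],a[0]-b[0]))
E
```

```text
[ 0.38016259 -0.20991735  0.19485683] [[-0.004, 1.0, -0.0], [1.0, 0.004, 0.0], [0.0, -0.0, -1.0]] 0.9982432865853598
(np.float64(317.8351368626073), np.float64(225.84957612318337))
(np.float64(317.689408204755), np.float64(207.28687504046175))
T_sp c [0.603  0.2263 0.043 ] sides [0.199 0.129 0.196 0.126] yaw 0.095
T_j c [ 0.6128 -0.0037  0.043 ] sides [0.197 0.127 0.197 0.128] yaw -0.042
T_st c [ 0.6096 -0.2348  0.043 ] sides [0.2   0.121 0.2   0.127] yaw 0.077
spoon [ 0.50659164 -0.11251524  0.005     ] [ 0.37756631 -0.12476607  0.004     ] 0.12960948688371177 [ 0.44207897 -0.11864065  0.0045    ] 0.09466525764803603
```

View pics/w1.png

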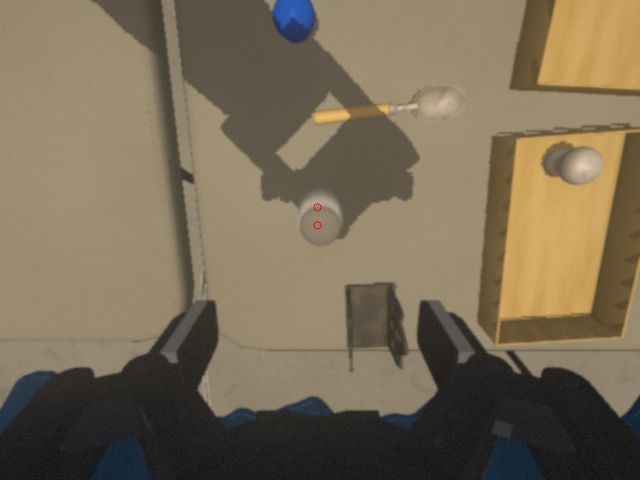

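The prediction falls on the jar cap (about 1 mm off; cap at (320,226)). Descend, grip and lift.

>>> step_arm --increments '[[[2,-1,-30],[0,0,0]],[[0,0,-38],[0,0,0]],[[0,0,-38],[0,0,0]],[[0,0,-38],[0,0,0]],[[0,0,-25],[0,0,0]],[[0,0,-10],[0,0,0]],[[0,0,0],[0,0,0]]]'

```text
time: 1.9
eef_pos: [0.3799, -0.2121, 0.0139]
tcp_rot: [0.707, 0.707, -0.0, -0.003]
contact_force: [-1.0, 0.1, -0.7]
opening: 0.997
finger_force: 0.0
```

>>> step_arm --increments '[[[0,0,0],[0,0,0]],[[0,0,0],[0,0,0]],[[0,0,0],[0,0,0]],[[0,0,0],[0,0,0]],[[0,0,0],[0,0,0]],[[0,0,0],[0,0,0]],[[0,0,0],[0,0,0]],[[0,0,0],[0,0,0]]]' --fingers -1 --grip_force 30

```text
time: 2.57
eef_pos: [0.3831, -0.2138, 0.0184]
tcp_rot: [0.707, 0.708, -0.0, 0.002]
contact_force: [-1.8, 0.2, 7.0]
opening: 0.472
finger_force: 30.3
```

>>> step_arm --increments '[[[0,0,16],[0,0,0]],[[0,0,30],[0,0,0]],[[0,0,30],[0,0,0]],[[12,8,20],[0,0,0]],[[27,18,0],[0,0,0]],[[30,20,0],[0,0,0]],[[30,20,0],[0,0,0]],[[30,20,0],[0,0,0]]]'

```text
time: 3.23
eef_pos: [0.5121, -0.1254, 0.1131]
tcp_rot: [0.707, 0.707, 0.0, 0.001]
contact_force: [0.1, -1.6, -1.1]
opening: 0.481
finger_force: 31.2
```

>>> step_arm --increments '[[[30,20,0],[0,0,0]],[[30,20,0],[0,0,0]],[[24,15,0],[0,0,0]],[[15,8,0],[0,0,0]],[[0,0,0],[0,0,0]]]'

```text
time: 3.65
eef_pos: [0.6124, -0.0616, 0.1129]
tcp_rot: [0.706, 0.709, 0.001, 0.001]
contact_force: [-0.2, 0.2, -0.7]
opening: 0.475
finger_force: 31.2
```

```bash
python3 - <<'E'
from h import *
st=readout.get_state();P=pose("wrist",st);im=cams.read_camera("wrist")[:,:,::-1].copy()
print(st["eef_pos"],st["opening"],st["finger_force"],st["contact_force"])
cv2.imwrite("pics/w2.png",im)
E
```

```text
[ 0.61236495 -0.06155504  0.1129164 ] 0.47504643004130775 31.183319863371253 [-0.2244192   0.20986301 -0.67126428]
```

View pics/w2.png

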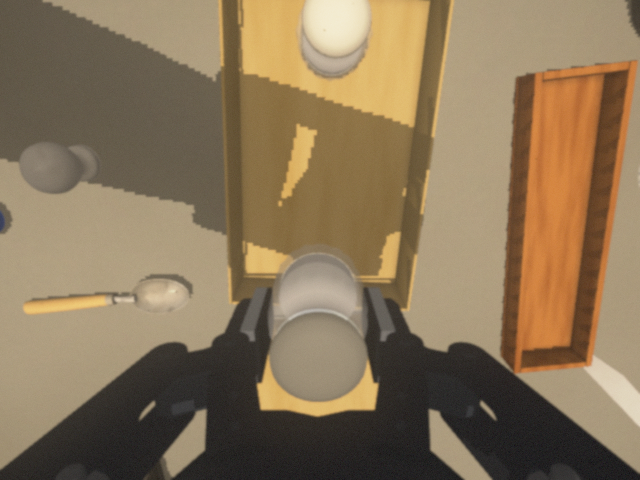

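The held jar is seen at (318,320), with the sample jar at the top. The tray's end wall shows at row ~280-305, so I'll check by projection where my drop point falls.

```bash
python3 - <<'E'
from h import *
P=pose("wrist")
for X in((.610,-.0638,.002),(.6128+.0042*-1,-.1037,.043),(.6157,.0663,.066),(.545,-.10,.043),(.675,-.105,.043)): print(X,np.round(proj(P,X)))
for p in((228,303),(412,308)): print(cast(P,*p,.043),cast(P,*p,.0))
print(cast(P,336,22,.066))
E
```

```text
(0.61, -0.0638, 0.002) [316. 233.]
(0.6086, -0.1037, 0.043) [314. 306.]
(0.6157, 0.0663, 0.066) [328.  12.]
(0.545, -0.1, 0.043) [221. 301.]
(0.675, -0.105, 0.043) [410. 308.]
[ 0.5499393  -0.10125717  0.043     ] [ 0.53765641 -0.12506558  0.        ]
[ 0.67655707 -0.1047139   0.043     ] [ 0.68997002 -0.12922381  0.        ]
[0.61947157 0.06232619 0.066     ]
```

Consistent to about 3 mm, so the drop point is inside. Lower and release to a part opening.

>>> step_arm --increments '[[[0,0,-20],[0,0,0]],[[0,0,-30],[0,0,0]],[[0,0,-25],[0,0,0]],[[0,0,-12],[0,0,0]],[[0,0,-4],[0,0,0]],[[0,0,-2],[0,0,0]],[[0,0,0],[0,0,0]],[[0,0,0],[0,0,0]]]'

```text
time: 4.37
eef_pos: [0.6099, -0.0641, 0.0204]
tcp_rot: [0.707, 0.707, 0.0, 0.001]
contact_force: [-0.7, -0.3, 0.2]
opening: 0.472
finger_force: 30.8
```

>>> step_arm --increments '[[[0,0,0],[0,0,0]],[[0,0,0],[0,0,0]],[[0,0,0],[0,0,0]],[[0,0,0],[0,0,0]],[[0,0,0],[0,0,0]]]' --fingers 0.45

```text
time: 4.78
eef_pos: [0.6099, -0.0635, 0.0194]
tcp_rot: [0.707, 0.707, 0.0, 0.0]
contact_force: [0.4, -0.0, -0.4]
opening: 0.726
finger_force: 0.0
```

>>> step_arm --increments '[[[0,0,20],[0,0,0]],[[0,0,35],[0,0,0]],[[0,0,35],[0,0,0]],[[-8,8,30],[0,0,0]],[[-24,25,0],[0,0,0]],[[-27,28,0],[0,0,0]],[[-27,28,0],[0,0,0]],[[-27,28,0],[0,0,0]]]'

```text
time: 5.45
eef_pos: [0.4956, 0.0544, 0.1395]
tcp_rot: [0.707, 0.707, 0.0, 0.0]
contact_force: [-0.5, 1.0, -0.4]
opening: 0.724
finger_force: 0.0
```

>>> step_arm --increments '[[[-27,28,0],[0,0,0]],[[-21,22,0],[0,0,0]],[[-12.5,12.5,-10],[0,0,0]],[[0,0,-30],[0,0,0]],[[0,0,-38],[0,0,0]],[[0,0,-30],[0,0,0]],[[0,0,-15],[0,0,0]],[[0,0,0],[0,0,0]]]' --fingers 1

```text
time: 6.12
eef_pos: [0.4327, 0.1159, 0.0126]
tcp_rot: [0.707, 0.708, -0.003, -0.003]
contact_force: [-0.5, 0.5, 0.1]
opening: 0.997
finger_force: 0.0
```

>>> step_arm --increments '[[[0,0,0],[0,0,0]],[[0,0,0],[0,0,0]],[[0,0,0],[0,0,0]],[[0,0,0],[0,0,0]],[[0,0,0],[0,0,0]],[[0,0,0],[0,0,0]],[[0,0,0],[0,0,0]],[[0,0,0],[0,0,0]]]' --fingers -1

```text
time: 6.78
eef_pos: [0.4382, 0.1161, 0.0184]
tcp_rot: [0.707, 0.707, 0.001, 0.001]
contact_force: [0.2, -0.9, 6.3]
opening: 0.485
finger_force: 30.1
```

>>> step_arm --increments '[[[0,0,16],[0,0,0]],[[0,0,30],[0,0,0]],[[0,0,30],[0,0,0]],[[10,-7,20],[0,0,0]],[[24,-16,0],[0,0,0]],[[28,-18,0],[0,0,0]],[[28,-18,0],[0,0,0]],[[28,-18,0],[0,0,0]]]'

```text
time: 7.45
eef_pos: [0.5555, 0.0382, 0.113]
tcp_rot: [0.707, 0.708, 0.0, 0.0]
contact_force: [-0.6, 0.9, -0.9]
opening: 0.488
finger_force: 30.8
```

>>> step_arm --increments '[[[28,-18,0],[0,0,0]],[[20,-13,0],[0,0,0]],[[10.5,-7.7,0],[0,0,0]],[[0,0,0],[0,0,0]],[[0,0,-20],[0,0,0]],[[0,0,-30],[0,0,0]],[[0,0,-25],[0,0,0]],[[0,0,-12],[0,0,0]]]'

```text
time: 8.12
eef_pos: [0.6094, 0.0013, 0.0217]
tcp_rot: [0.707, 0.708, -0.002, -0.003]
contact_force: [-0.8, -0.3, -1.6]
opening: 0.487
finger_force: 30.8
```

>>> step_arm --increments '[[[0,0,-4],[0,0,0]],[[0,0,-2],[0,0,0]],[[0,0,0],[0,0,0]],[[0,0,0],[0,0,0]]]'

```text
time: 8.45
eef_pos: [0.6131, 0.0007, 0.0204]
tcp_rot: [0.707, 0.708, 0.0, 0.001]
contact_force: [0.8, 0.7, 0.7]
opening: 0.485
finger_force: 30.6
```

>>> step_arm --increments '[[[0,0,0],[0,0,0]],[[0,0,0],[0,0,0]],[[0,0,0],[0,0,0]],[[0,0,0],[0,0,0]],[[0,0,0],[0,0,0]]]' --fingers 0.45

```text
time: 8.87
eef_pos: [0.6129, 0.0003, 0.0194]
tcp_rot: [0.707, 0.707, 0.0, 0.0]
contact_force: [0.2, 0.5, 0.7]
opening: 0.726
finger_force: 0.0
```

>>> step_arm --increments '[[[0,0,20],[0,0,0]],[[0,0,35],[0,0,0]],[[0,0,35],[0,0,0]],[[-10,-1,30],[0,0,0]],[[-30,-1,0],[0,0,0]],[[-35,-2,0],[0,0,0]],[[-40,-2,0],[0,0,0]],[[-30,-2,0],[0,0,0]]]'

```text
time: 9.53
eef_pos: [0.4653, -0.0075, 0.1389]
tcp_rot: [0.707, 0.708, -0.0, -0.001]
contact_force: [-0.8, -0.6, -0.0]
opening: 0.721
finger_force: 0.0
```

>>> step_arm --increments '[[[-20,-1.5,0],[0,0,0]],[[-6,0,0],[0,0,0]],[[0,0,0],[0,0,0]],[[0,0,0],[0,0,0]]]'

```text
time: 9.87
eef_pos: [0.4428, -0.0094, 0.14]
tcp_rot: [0.707, 0.707, 0.001, 0.001]
contact_force: [-0.7, 0.7, 0.3]
opening: 0.726
finger_force: 0.0
```

```bash
python3 - <<'E'
from h import *
st=readout.get_state();P=pose("wrist",st);im=cams.read_camera("wrist")[:,:,::-1].copy()
print(st["eef_pos"])
p=proj(P,(.4422,-.0098,.028));print(p);cv2.drawMarker(im,(int(p[0]),int(p[1])),(0,0,255))
w=im;t=cams.read_camera("top")[:,:,::-1][110:320,125:505]
o=np.zeros((300,800,3),np.uint8);o[:,:400]=cv2.resize(w,(400,300));o[:221,400:]=cv2.resize(t,(400,221));cv2.imwrite("pics/w3.png",cv2.resize(o,(800,300)))
E
```

```text
[ 0.44281432 -0.00939461  0.13998367]
(np.float64(315.6633984613562), np.float64(231.4576919242628))
```

View pics/w3.png

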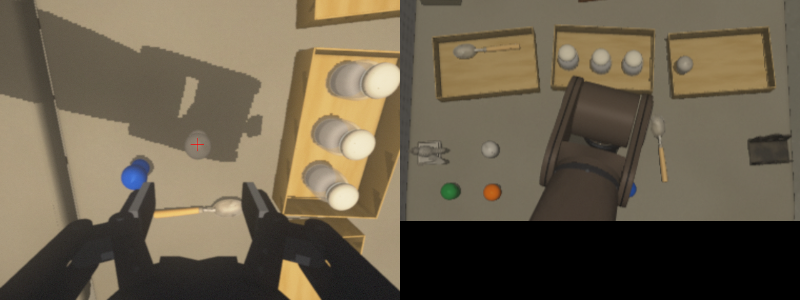

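The marker sits on the grey stopper at (197,145) of the wrist half, with blue clear to the left. The top half shows three jars upright in the middle tray. Grasp this stopper.

>>> step_arm --increments '[[[0,0,-30],[0,0,0]],[[0,0,-36],[0,0,0]],[[0,0,-36],[0,0,0]],[[0,0,-20],[0,0,0]],[[0,0,-10],[0,0,0]],[[0,0,0],[0,0,0]],[[0,0,0],[0,0,0]]]'

```text
time: 10.55
eef_pos: [0.4428, -0.0093, 0.0076]
tcp_rot: [0.707, 0.708, 0.0, 0.0]
contact_force: [0.0, -0.1, 0.3]
opening: 0.724
finger_force: 0.0
```

>>> step_arm --increments '[[[0,0,0],[0,0,0]],[[0,0,0],[0,0,0]],[[0,0,0],[0,0,0]],[[0,0,0],[0,0,0]],[[0,0,0],[0,0,0]],[[0,0,0],[0,0,0]],[[0,0,0],[0,0,0]],[[0,0,0],[0,0,0]]]' --fingers -1

```text
time: 11.22
eef_pos: [0.4434, -0.0096, 0.0091]
tcp_rot: [0.707, 0.707, 0.001, 0.002]
contact_force: [-1.5, 0.2, 7.5]
opening: 0.358
finger_force: 29.5
```

>>> step_arm --increments '[[[0,0,14],[0,0,0]],[[0,0,28],[0,0,0]],[[0,0,28],[0,0,0]],[[6,-10,10],[0,0,0]],[[13,-21,0],[0,0,0]],[[18,-29,0],[0,0,0]],[[18,-29,0],[0,0,0]],[[18,-29,0],[0,0,0]]]'

```text
time: 11.88
eef_pos: [0.5155, -0.1289, 0.0872]
tcp_rot: [0.707, 0.708, 0.0, 0.0]
contact_force: [1.2, 0.2, -1.1]
opening: 0.36
finger_force: 30.0
```

>>> step_arm --increments '[[[18,-29,0],[0,0,0]],[[18,-29,0],[0,0,0]],[[18,-29,0],[0,0,0]],[[18,-29,0],[0,0,0]],[[15,-24,0],[0,0,0]],[[8,-12,0],[0,0,0]],[[3.5,-5.5,0],[0,0,0]],[[0,0,0],[0,0,0]]]'

```text
time: 12.55
eef_pos: [0.6134, -0.2863, 0.0866]
tcp_rot: [0.707, 0.707, -0.0, -0.0]
contact_force: [-0.5, 0.8, -0.5]
opening: 0.355
finger_force: 30.0
```

```bash
python3 - <<'E'
from h import *
st=readout.get_state();P=pose("wrist",st);im=cams.read_camera("wrist")[:,:,::-1].copy()
print(st["eef_pos"],st["opening"],st["finger_force"])
for X in((.6135,-.285,.002),(.6041,-.163,.028)):
    p=proj(P,X);print(p);cv2.drawMarker(im,(int(p[0]),int(p[1])),(0,0,255))
cv2.imwrite("pics/w4.png",im)
E
```

```text
[ 0.6133863  -0.28626584  0.0865725 ] 0.35504689004511564 29.97953374637291
(np.float64(316.9324724542475), np.float64(240.92641706647927))
(np.float64(298.50062986144997), np.float64(31.913546843515405))
```

View pics/w4.png

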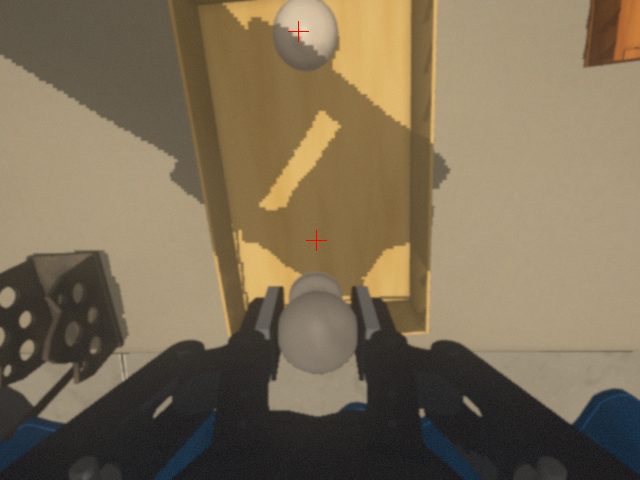

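The stopper is held upright, and the drop point (317,241) lies on free floor with the sample at (306,33). Lower, release and lift.

>>> step_arm --increments '[[[3,0,-15],[0,0,0]],[[0,0,-28],[0,0,0]],[[0,0,-20],[0,0,0]],[[0,0,-9],[0,0,0]],[[0,0,-3],[0,0,0]],[[0,0,-2],[0,0,0]],[[0,0,0],[0,0,0]],[[0,0,0],[0,0,0]]]'

```text
time: 13.27
eef_pos: [0.6163, -0.2839, 0.0107]
tcp_rot: [0.706, 0.708, -0.0, -0.0]
contact_force: [-1.5, 0.4, 1.8]
opening: 0.355
finger_force: 29.8
```

>>> step_arm --increments '[[[0,0,0],[0,0,0]],[[0,0,0],[0,0,0]],[[0,0,0],[0,0,0]],[[0,0,0],[0,0,0]],[[0,0,0],[0,0,0]]]' --fingers 0.2

```text
time: 13.68
eef_pos: [0.6163, -0.2846, 0.0102]
tcp_rot: [0.707, 0.707, -0.0, -0.0]
contact_force: [0.3, 0.7, -0.0]
opening: 0.599
finger_force: 0.0
```

>>> step_arm --increments '[[[0,0,20],[0,0,0]],[[0,0,35],[0,0,0]],[[0,0,40],[0,0,0]],[[-4,10,35],[0,0,0]],[[-10,30,0],[0,0,0]],[[-13,37,0],[0,0,0]],[[-13,37,0],[0,0,0]],[[-13,37,0],[0,0,0]]]'

```text
time: 14.35
eef_pos: [0.5626, -0.1326, 0.1406]
tcp_rot: [0.707, 0.707, 0.0, 0.0]
contact_force: [0.5, 0.3, -0.1]
opening: 0.598
finger_force: 0.0
```

>>> step_arm --increments '[[[-13,37,0],[0,0,0]],[[-13,37,0],[0,0,0]],[[-13,37,0],[0,0,0]],[[-13,37,0],[0,0,0]],[[-13,37,0],[0,0,0]],[[-13,37,0],[0,0,0]],[[-13,37,0],[0,0,0]],[[-13,37,0],[0,0,0]]]' --fingers 0.4

```text
time: 15.02
eef_pos: [0.4585, 0.1639, 0.1406]
tcp_rot: [0.707, 0.707, 0.0, 0.0]
contact_force: [1.3, 0.3, -0.4]
opening: 0.7
finger_force: 0.0
```

>>> step_arm --increments '[[[-14,32,0],[0,0,0]],[[-6,15,0],[0,0,0]],[[-2.5,6,0],[0,0,0]],[[0,0,0],[0,0,0]]]'

```text
time: 15.35
eef_pos: [0.4363, 0.2162, 0.1404]
tcp_rot: [0.706, 0.708, 0.0, 0.0]
contact_force: [1.0, -0.5, -0.4]
opening: 0.701
finger_force: 0.0
```

```bash
python3 - <<'E'
from h import *
st=readout.get_state();P=pose("wrist",st);im=cams.read_camera("wrist")[:,:,::-1].copy()
print(st["eef_pos"])
p=proj(P,(.437,.2165,.028));print(p);cv2.drawMarker(im,(int(p[0]),int(p[1])),(0,0,255))
w=im;t=cams.read_camera("top")[:,:,::-1][110:320,125:505]
o=np.zeros((300,800,3),np.uint8);o[:,:400]=cv2.resize(w,(400,300));o[:221,400:]=cv2.resize(t,(400,221));cv2.imwrite("pics/w5.png",o)
E
```

```text
[0.43632961 0.21623868 0.14038757]
(np.float64(317.59983472625004), np.float64(230.52721834838815))
```

View pics/w5.png

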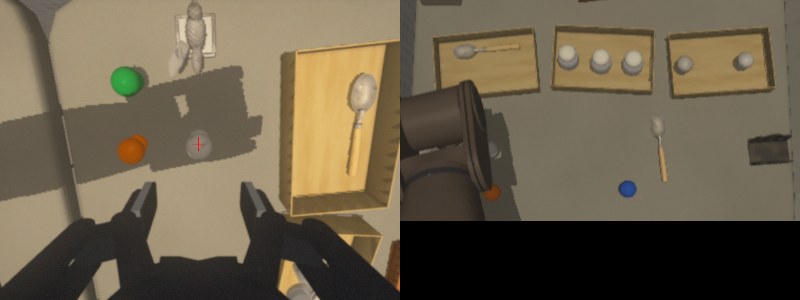

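The marker is on the second grey stopper at (198,145) of the wrist half, with orange and bird clear of the fingers. The top half shows the first stopper standing in its tray. Grasp.

>>> step_arm --increments '[[[0,1,-30],[0,0,0]],[[0,0,-36],[0,0,0]],[[0,0,-36],[0,0,0]],[[0,0,-21],[0,0,0]],[[0,0,-10],[0,0,0]],[[0,0,0],[0,0,0]],[[0,0,0],[0,0,0]]]'

```text
time: 16.03
eef_pos: [0.4378, 0.2156, 0.0078]
tcp_rot: [0.707, 0.707, 0.0, 0.0]
contact_force: [-0.3, -0.6, 0.1]
opening: 0.701
finger_force: 0.0
```

>>> step_arm --increments '[[[0,0,0],[0,0,0]],[[0,0,0],[0,0,0]],[[0,0,0],[0,0,0]],[[0,0,0],[0,0,0]],[[0,0,0],[0,0,0]],[[0,0,0],[0,0,0]],[[0,0,0],[0,0,0]],[[0,0,0],[0,0,0]]]' --fingers -1

```text
time: 16.7
eef_pos: [0.4385, 0.2167, 0.0093]
tcp_rot: [0.707, 0.708, 0.001, 0.001]
contact_force: [-1.8, -0.9, 6.4]
opening: 0.359
finger_force: 29.4
```

>>> step_arm --increments '[[[0,0,14],[0,0,0]],[[0,0,28],[0,0,0]],[[0,0,30],[0,0,0]],[[5,-10,20],[0,0,0]],[[10,-24,0],[0,0,0]],[[13,-34,0],[0,0,0]],[[13,-34,0],[0,0,0]],[[13,-34,0],[0,0,0]]]'

```text
time: 17.37
eef_pos: [0.4912, 0.0792, 0.1001]
tcp_rot: [0.706, 0.708, 0.001, 0.001]
contact_force: [1.0, 0.9, 0.7]
opening: 0.354
finger_force: 29.9
```

>>> step_arm --increments '[[[13,-34,0],[0,0,0]],[[13,-34,0],[0,0,0]],[[13,-34,0],[0,0,0]],[[13,-34,0],[0,0,0]],[[13,-34,0],[0,0,0]],[[13,-34,0],[0,0,0]],[[13,-34,0],[0,0,0]],[[13,-32,0],[0,0,0]]]'

```text
time: 18.03
eef_pos: [0.5952, -0.1916, 0.0996]
tcp_rot: [0.707, 0.707, 0.0, 0.0]
contact_force: [1.2, -0.2, 0.4]
opening: 0.357
finger_force: 29.9
```

>>> step_arm --increments '[[[10,-23,0],[0,0,0]],[[5,-12,0],[0,0,0]],[[0,0,0],[0,0,0]],[[0,0,-15],[0,0,0]],[[0,0,-30],[0,0,0]],[[0,0,-28],[0,0,0]],[[0,0,-11],[0,0,0]],[[0,0,-3],[0,0,0]]]'

```text
time: 18.7
eef_pos: [0.6072, -0.2219, 0.0098]
tcp_rot: [0.706, 0.708, -0.001, -0.004]
contact_force: [-1.9, 1.1, 3.9]
opening: 0.357
finger_force: 29.9
```

>>> step_arm --increments '[[[0,0,-2],[0,0,0]],[[0,0,0],[0,0,0]],[[0,0,0],[0,0,0]],[[0,0,0],[0,0,0]]]'

```text
time: 19.03
eef_pos: [0.6097, -0.2236, 0.0103]
tcp_rot: [0.706, 0.708, 0.0, -0.0]
contact_force: [-0.1, 0.4, -0.2]
opening: 0.354
finger_force: 29.7
```

>>> step_arm --increments '[[[0,0,0],[0,0,0]],[[0,0,0],[0,0,0]],[[0,0,0],[0,0,0]],[[0,0,0],[0,0,0]],[[0,0,0],[0,0,0]]]' --fingers 0.2

```text
time: 19.45
eef_pos: [0.6099, -0.2248, 0.0104]
tcp_rot: [0.707, 0.707, 0.0, 0.0]
contact_force: [0.8, 0.2, -0.2]
opening: 0.602
finger_force: 0.0
```

>>> step_arm --increments '[[[0,0,20],[0,0,0]],[[0,0,35],[0,0,0]],[[0,0,40],[0,0,-0.115]],[[-10,8,35],[0,0,-0.115]],[[-25,14,0],[0,0,-0.115]],[[-30,16,0],[0,0,-0.115]],[[-30,16,0],[0,0,-0.115]],[[-30,16,0],[0,0,-0.115]]]'

```text
time: 20.12
eef_pos: [0.4836, -0.1541, 0.1405]
tcp_rot: [0.906, 0.424, 0.0, 0.0]
contact_force: [0.5, -0.0, 0.6]
opening: 0.602
finger_force: 0.0
```

>>> step_arm --increments '[[[-10,6,0],[0,0,-0.1123]],[[-10,6,0],[0,0,-0.1123]],[[-8,6,0],[0,0,-0.1123]],[[-7,6,0],[0,0,-0.1123]],[[-5,6,0],[0,0,-0.1123]],[[-3,6,0],[0,0,-0.1123]],[[0,0,0],[0,0,-0.1123]],[[0,0,0],[0,0,0]]]' --fingers 0.2

```text
time: 20.78
eef_pos: [0.4416, -0.1185, 0.1405]
tcp_rot: [0.999, 0.047, 0.0, 0.0]
contact_force: [0.2, 0.2, 0.1]
opening: 0.592
finger_force: 0.0
```

```bash
python3 - <<'E'
from h import *
st=readout.get_state();P=pose("wrist",st);im=cams.read_camera("wrist")[:,:,::-1].copy()
M=R.from_quat(st["tcp_rot"]).as_matrix();print(st["eef_pos"],"phi",np.arctan2(M[1,0],M[0,0]))
for X in((.442,-.1186,.004),(.5097,-.1122,.005),(.3743,-.125,.004)):
    p=proj(P,X);print(np.round(p));cv2.drawMarker(im,(int(p[0]),int(p[1])),(0,0,255),1,8)
t=cams.read_camera("top")[:,:,::-1][110:320,125:505]
o=np.zeros((480,800,3),np.uint8);o[:360,:480]=cv2.resize(im,(480,360));o[:177,480:]=cv2.resize(t,(320,177));cv2.imwrite("pics/w6.png",o)
E
```

```text
[ 0.44163575 -0.11848293  0.14047531] phi 0.09404679240814245
[317. 223.]
[317. 138.]
[317. 296.]
```

View pics/w6.png

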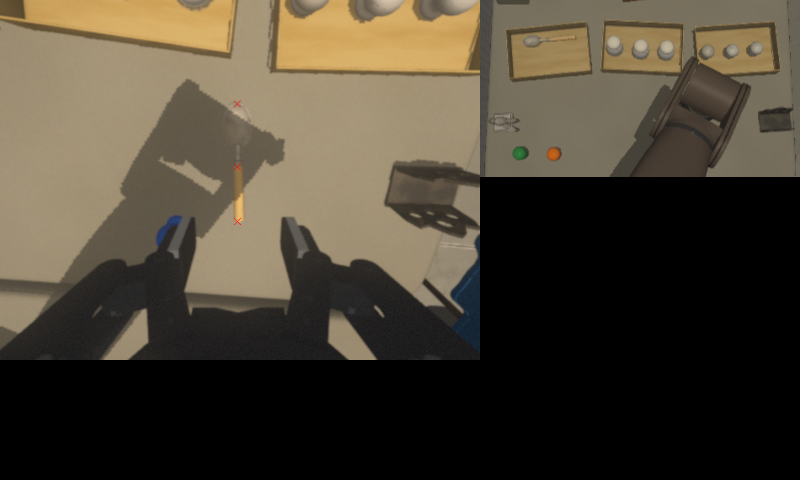

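The spoon's ends match the predicted marks at (237,104) and (237,221), and the fingers straddle the handle with blue and holder clear. The top inset shows three stoppers and three jars standing in their trays. Grasp the handle.

>>> step_arm --increments '[[[0.5,-1,-30],[0,0,0]],[[0,0,-38],[0,0,0]],[[0,0,-36],[0,0,0]],[[0,0,-20],[0,0,0]],[[0,0,-10],[0,0,0]],[[0,0,-4],[0,0,0]],[[0,0,0],[0,0,0]],[[0,0,0],[0,0,0]]]'

```text
time: 21.55
eef_pos: [0.4436, -0.1204, 0.0036]
tcp_rot: [0.999, 0.048, 0.001, 0.001]
contact_force: [0.4, -0.9, 0.7]
opening: 0.605
finger_force: 0.0
```

>>> step_arm --increments '[[[0,0,0],[0,0,0]],[[0,0,0],[0,0,0]],[[0,0,0],[0,0,0]],[[0,0,0],[0,0,0]],[[0,0,0],[0,0,0]],[[0,0,0],[0,0,0]],[[0,0,0],[0,0,0]],[[0,0,0],[0,0,0]]]' --fingers -1

```text
time: 22.22
eef_pos: [0.4432, -0.1201, 0.0035]
tcp_rot: [0.999, 0.048, 0.001, 0.0]
contact_force: [-0.2, 0.7, 6.4]
opening: 0.103
finger_force: 29.5
```

>>> step_arm --increments '[[[0,0,0],[0,0,0]],[[0,0,0],[0,0,0]],[[0,0,0],[0,0,0]]]'

```text
time: 22.47
eef_pos: [0.4432, -0.1201, 0.0035]
tcp_rot: [0.999, 0.048, 0.001, 0.0]
contact_force: [-0.9, 0.2, 6.7]
opening: 0.102
finger_force: 29.5
```

>>> step_arm --increments '[[[0,0,8],[0,0,0]],[[0,0,18],[0,0,0]],[[0,0,28],[0,0,0]],[[0,0,28],[0,0,0]],[[0,0,18],[0,0,0]],[[0,0,0],[0,0,0]]]'

```text
time: 22.97
eef_pos: [0.4451, -0.121, 0.107]
tcp_rot: [0.999, 0.048, 0.004, 0.002]
contact_force: [0.6, -0.3, -0.9]
opening: 0.102
finger_force: 29.3
```

```bash
python3 - <<'E'
from h import *
st=readout.get_state();print(st["eef_pos"],st["opening"],st["finger_force"])
im=cams.read_camera("wrist")[:,:,::-1];s=cams.read_camera("scene")[:,:,::-1]
o=np.zeros((300,800,3),np.uint8);o[:,:400]=cv2.resize(im,(400,300));o[:,400:]=cv2.resize(s,(400,300));cv2.imwrite("pics/w7.png",o)
E
```

```text
[ 0.44506655 -0.12104847  0.10702786] 0.10233556337207503 29.319173097610474
```

View pics/w7.png

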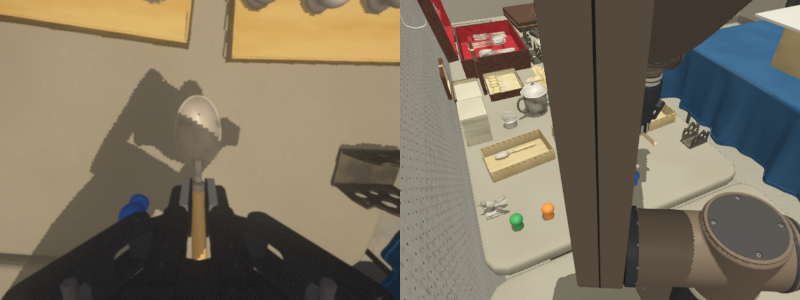

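The spoon is held and lies along the fingers' x, with bowl tip at (397,192) and handle end at (398,516) in full pixels. I'll check its pitch by projection.

```bash
python3 - <<'E'
from h import *
P=pose("wrist");e=np.array([.4425,-.120,.102]);c,s=np.cos(.0947),np.sin(.0947)
st=readout.get_state();e=st["eef_pos"];print(e)
for p in(-.1,-.05,0,.05,.1):
    f=lambda r,z:e+np.array([r*np.cos(p)*c,r*np.cos(p)*s,z+r*np.sin(p)])
    print(p,np.round(proj(P,f(.068,.008))),np.round(proj(P,f(-.068,.003))))
E
```

```text
[ 0.44248773 -0.11978205  0.10285997]
-0.1 [316. 154.] [316. 436.]
-0.05 [316. 154.] [316. 430.]
0 [316. 154.] [316. 425.]
0.05 [316. 155.] [316. 419.]
0.1 [316. 157.] [316. 414.]
```

The rows fit with pitch within about 0.1, which will settle on the floor. Carry it over, turning +90°.

>>> step_arm --increments '[[[5,12,0],[0,0,0.06]],[[9,23,0],[0,0,0.11]],[[10,25,0],[0,0,0.115]],[[10,25,0],[0,0,0.115]],[[10,25,0],[0,0,0.115]],[[10,25,0],[0,0,0.115]],[[10,25,0],[0,0,0.115]],[[10,25,0],[0,0,0.115]]]'

```text
time: 23.73
eef_pos: [0.5149, 0.0667, 0.0998]
tcp_rot: [0.887, 0.462, -0.002, -0.001]
contact_force: [-0.3, 0.5, -0.3]
opening: 0.102
finger_force: 29.3
```

>>> step_arm --increments '[[[10,25,0],[0,0,0.115]],[[10,25,0],[0,0,0.115]],[[10,25,0],[0,0,0.115]],[[10,25,0],[0,0,0.115]],[[10,25,0],[0,0,0.115]],[[9,22,0],[0,0,0.1]],[[5.5,12,0],[0,0,0.036]],[[0,0,0],[0,0,0]]]'

```text
time: 24.4
eef_pos: [0.5803, 0.226, 0.1003]
tcp_rot: [0.672, 0.741, -0.001, -0.001]
contact_force: [-0.3, -1.8, -0.3]
opening: 0.106
finger_force: 29.3
```

```bash
python3 - <<'E'
from h import *
st=readout.get_state();P=pose("wrist",st);im=cams.read_camera("wrist")[:,:,::-1].copy();s=cams.read_camera("scene")[:,:,::-1]
M=R.from_quat(st["tcp_rot"]).as_matrix();print(st["eef_pos"],"phi",np.arctan2(M[1,0],M[0,0]),st["finger_force"],st["opening"])
for X in((.581,.224,.004),(.5747,.292,.004)):
    p=proj(P,X);cv2.drawMarker(im,(int(p[0]),int(p[1])),(0,0,255),1,12)
o=np.zeros((300,800,3),np.uint8);o[:,:400]=cv2.resize(im,(400,300));o[:,400:]=cv2.resize(s[60:360,80:480],(400,300));cv2.imwrite("pics/w8.png",o)
E
```

```text
[0.58033394 0.22599568 0.10028413] phi 1.6686352180933635 29.32782232761383 0.10556584538359494
```

View pics/w8.png

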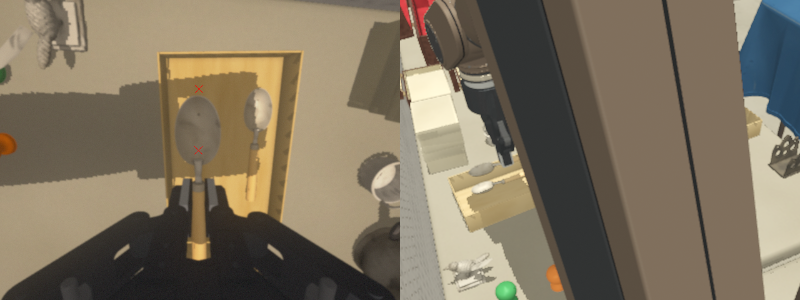

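The spoon hangs over the free part of the floor, with drop marks at (198,89) and (198,150), sample at (257,110) and left wall at x≈165. I'll shift 6 mm toward the middle, lower and release.

>>> step_arm --increments '[[[6,0,-15],[0,0,0]],[[0,0,-28],[0,0,0]],[[0,0,-25],[0,0,0]],[[0,0,-15],[0,0,0]],[[0,0,-8],[0,0,0]],[[0,0,-4],[0,0,0]],[[0,0,-2],[0,0,0]],[[0,0,0],[0,0,0]]]'

```text
time: 25.17
eef_pos: [0.5876, 0.2242, 0.0063]
tcp_rot: [0.673, 0.74, 0.001, 0.001]
contact_force: [0.3, 1.1, -0.9]
opening: 0.104
finger_force: 29.3
```

>>> step_arm --increments '[[[0,0,0],[0,0,0]],[[0,0,0],[0,0,0]],[[0,0,0],[0,0,0]],[[0,0,0],[0,0,0]],[[0,0,0],[0,0,0]]]' --fingers -0.4

```text
time: 25.58
eef_pos: [0.5871, 0.2245, 0.0058]
tcp_rot: [0.672, 0.74, 0.0, 0.0]
contact_force: [0.4, 0.8, -0.8]
opening: 0.302
finger_force: 0.0
```

>>> step_arm --increments '[[[0,0,10],[0,0,0]],[[0,0,25],[0,0,0]],[[0,0,35],[0,0,0]],[[0,0,35],[0,0,0]],[[-10,-20,20],[0,0,0]],[[-15,-35,0],[0,0,0]],[[-15,-35,0],[0,0,0]],[[-15,-35,0],[0,0,0]]]'

```text
time: 26.25
eef_pos: [0.5316, 0.0984, 0.132]
tcp_rot: [0.672, 0.741, 0.001, 0.001]
contact_force: [0.7, -0.2, 0.5]
opening: 0.302
finger_force: 0.0
```

>>> step_arm --increments '[[[-15,-35,10],[0,0,0]],[[-15,-35,10],[0,0,0]],[[-5,-35,10],[0,0,0]],[[0,-35,10],[0,0,0]],[[0,-35,0],[0,0,0]],[[0,-20,0],[0,0,0]],[[0,0,0],[0,0,0]],[[0,0,0],[0,0,0]]]'

```text
time: 26.92
eef_pos: [0.4968, -0.0965, 0.171]
tcp_rot: [0.673, 0.739, 0.0, 0.0]
contact_force: [-0.3, -0.5, 0.4]
opening: 0.301
finger_force: 0.0
```

```bash
python3 - <<'E'
from h import *
print(readout.get_state()["eef_pos"])
t=cams.read_camera("top")[:,:,::-1][120:310,130:505];s=cams.read_camera("scene")[:,:,::-1]
o=np.zeros((600,800,3),np.uint8);t=cv2.resize(t,None,fx=2.13,fy=1.6);t=t[:300,:800];o[:t.shape[0],:t.shape[1]]=t;o[305:600,:393]=cv2.resize(s,(393,295));o[305:600,400:793]=cv2.resize(s[190:310,100:260],(393,295));cv2.imwrite("pics/end.png",o)
E
```

```text
[ 0.49680201 -0.09647294  0.17102268]
```

View pics/end.png

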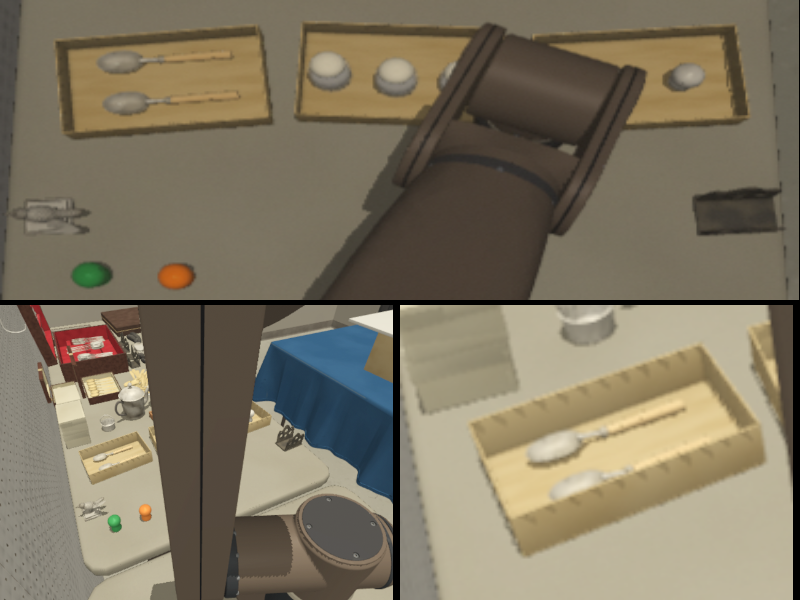

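The spoon lies flat beside its sample (upper-left tray, row ~102). The visible jars stand, and the stoppers and third jar were seen standing in the inset before the spoon was picked up. The bird and holder look unmoved, and the gripper is in free air.

```bash
python3 -c "
from plant import sign_off
print(sign_off())"
```

```text
the job is handed in; nothing more can be done
None
```

I handed the job in at about 27 s of the 122 s: both stoppers, both jars and the spoon are in the trays with their own samples, and the holder, bird and look-alikes were not touched; the hand-in returned no verdict.

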